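# Show the sorting cell a tool holder and its bin

## Robot

A 7-joint arm with a two-finger parallel gripper is mounted at the origin on the work surface. World frame = base frame: x ahead of the robot, y to its left, z up, the work surface at z = 0. Lengths are in m, angles in degrees, forces in N, time in s.
With the tool pointing down it reaches from about 0.4 to 0.875 m from the base axis. Payload 19.3 kg.
Tool frame: the origin (TCP) lies midway between the tips of the shut fingers; the grasp point (between the pads) lies 19 mm behind it (robot.grip_depth is the distance from the TCP to the grasp point, in m); z points along the fingers, y is the line along which they close (so a half turn about z gives the same grasp; the last joint's range is limited). The gripper opens to 85 mm and grips with 20 to 120 N. Pads are 22 mm wide; open, the fingers measure 114 mm over their backs; the gripper's body (76 mm by 85 mm) begins 54 mm behind the grasp point. The pads swing forward as they close: fully open they stand 13 mm farther back than shut.
Start: joints at [-72.09, 29.874, -2.08, 91.645, 1.215, 58.505, -6.463], TCP at [0.233, 0.58, 0.231] pointing down, gripper open.
Joint ranges: [-166.77, 166.77], [-17.47, 122.26], [-85.68, 81.53], [9.62, 139.38], [-72.42, 252.41], [9.2, 110.78], [-144.41, 144.41]. Speed limits (degrees/s): [108.29, 108.29, 136.94, 136.94, 172.46, 172.46, 172.46].

## Interface

Orientations are given as [roll, pitch, yaw] about the fixed x, y, z axes, in that order (R = Rz(yaw) Ry(pitch) Rx(roll)).
In Python, from workcell import robot gives the robot as it stands. The module is installed in compiled form; this text tells all that it offers.
- The arm moves only by the shell command python3 -m creep 'ROWS' [FORCE]. ROWS is text: rows parted by semicolons, each of 7 numbers parted by spaces: the turn, a rotation vector about the tool's x, y, z in rad, then the shift along the tool's x, y, z in mm, then the closure in counts, from 0 (fully open) to 255 (shut). A call has 1 to 10 rows; each row is the pose to reach, as a shift and turn from the pose commanded when the call began, along the tool's axes at that moment; what a row does not reach only later rows make up. A row lasts 1/10 s, in which the tool goes at most 50 mm and 8.59 degrees, less where a joint would pass 70% of its speed; a pose out of reach is approached as far as the arm can. A call with a gripper value outside its range is refused whole. The fingers move at their own pace and stop on an object; FORCE is the grip in N (left out, the last holds). Time passes only in rows, so rows that repeat a pose let the fingers close. It gives the time, the measured TCP pose, the force, the opening and the grip force at its end, in the units of the state.
- robot.read_state(): the state, without advancing time (a new reading comes with each control period).
- robot.camera(name): name is "scene" or "side" or "wrist"; returns the picture (480x640x3 uint8, blue, green, red); there is no depth.
- robot.camera_info(name): a dict with "intrinsics" (3x3 intrinsics, pixels), "origin" and "rotation" of the camera in the world. Camera axes: x right, y up, looking along -z (the intrinsics and any distortion apply to the point x, -y, -z); pixel columns grow to the right and rows downward; lengths in m; the calibration is good to about 2 mm. A picture is of the moment at which its call begins: read the wrist's pose just before it. camera_info takes no time and is no camera call; for the wrist camera it gives the pose at the moment of the call.
- robot.finish_job(): hands the job in; it is judged then, once.
The state is a dict: "clock": time; "joint_positions": joint angles; "qd": joint speeds; "effort": joint torques, N m; "tool_pos": TCP position; "ee_rot": TCP orientation; "wrist_force": force on the tool from outside, world axes, zero at the start; "wrist_torque": the same for the moment, N m; "grip_width": opening from 0.0 (shut) to 1.0 (fully open); "grip_force": force on a finger pad.
Only numpy, scipy, OpenCV 4.12 (cv2) and the standard library are available. Lean on these libraries where they do the work, as an engineer would, in place of code of your own. Each camera call takes 0.05 s, during which the arm holds its last target. There are 200 camera calls.

## Task

Show the sorting cell its next job by pointing, without touching what you point at: hold the fingertips two to four centimetres above the tip of the tool holder with the yellow ring for two seconds, then likewise above the middle of the open top of the blue bin for two seconds, and then press the green button on the console fully down, let it spring back and move clear. Travel high: do not bring the fingertips close over any other tool holder or bin on the way, leave the red button alone, and do not touch, lift or shift the tool holders, the bins, the bottle, the wrench or the steel ring.

Things in the scene. Friction and masses are not known exactly. Their poses are not given: they have to be found in the camera images.
- holder_yellow: The tool holder to point at: a loose steel machine tool holder standing upright, yellow plastic ring round its 54 mm flange (ring 39 to 51 mm above the bench), narrowing upwards to a 33 mm collet nut and a 12 mm steel end mill on the axis; 118 mm tall in all, about 0.6 kg. Origin: centre of its underside on the bench; z up along its axis.
- holder_red: Another tool holder: a loose steel machine tool holder standing upright, red plastic ring round its 54 mm flange (ring 39 to 51 mm above the bench), narrowing upwards to a 33 mm collet nut and a 10 mm steel drill on the axis; 130 mm tall in all, about 0.6 kg. Origin: centre of its underside on the bench; z up along its axis.
- holder_blue: Another tool holder: a loose steel machine tool holder standing upright, blue plastic ring round its 54 mm flange (ring 39 to 51 mm above the bench), narrowing upwards to a 33 mm collet nut and a 20 mm brass-coloured cutter on the axis; 108 mm tall in all, about 0.6 kg. Origin: centre of its underside on the bench; z up along its axis.
- holder_green: Another tool holder: a loose steel machine tool holder standing upright, green plastic ring round its 54 mm flange (ring 39 to 51 mm above the bench), narrowing upwards to a 33 mm collet nut and an 8 mm steel tap in a brass-coloured nut on the axis; 124 mm tall in all, about 0.6 kg. Origin: centre of its underside on the bench; z up along its axis.
- bin_blue: The bin to point at: a fixed open blue plastic stock bin, 120 (x) by 90 (y) by 60 mm high, walls 4 mm, small parts on its floor. Origin: centre of its underside; z up; its open top lies 60 mm above.
- bin_yellow: Another bin: a fixed open yellow plastic stock bin, 120 (x) by 90 (y) by 60 mm high, walls 4 mm, small parts on its floor. Origin: centre of its underside; z up; its open top lies 60 mm above.
- bin_red: Another bin: a fixed open red plastic stock bin, 120 (x) by 90 (y) by 60 mm high, walls 4 mm, small parts on its floor. Origin: centre of its underside; z up; its open top lies 60 mm above.
- console: Fixed grey console box, 85 (x) by 150 (y) by 32 mm high; origin: centre of its underside. The green button sits on its top 37 mm along +y, the red one 37 mm along -y.
- confirm_top (a point): Centre of the top face of the green push button (36 mm across) when up; it is pressed straight down, travel 6 mm, about 5 N when fully down, and springs back.
- confirm (a joint): Green button: 0 up, 0.006 m fully down.
- cancel (a joint): Red button next to it, of the same kind, not to be pressed: 0 up, 0.006 m fully down.
- oil_bottle: White plastic bottle with a red cap, 52 mm across, 130 mm tall, standing towards the back of the bench; origin: centre of its underside. A bystander.
- wrench: Steel wrench, 160 mm long, lying on the bench towards the back. A bystander.
- ring_gauge: Steel ring, 64 mm across, 36 mm hole, 22 mm high, lying towards the back; origin: centre of its underside. A bystander.
Things that resemble listed ones, but are neither listed nor needed, are in the scene too. Leave any orange, pink or turquoise look-alike of the holder_red alone.

How it is judged (in metres and radians):
On the way, in this order (a step that is already met when the one before it is completed fails the run):
1. the fingertips dwell just above the yellow-ringed tool holder (horizontal distance between the grasp point and holder_yellow below 0.025 m and z of the grasp point in the frame of holder_yellow between 0.138 and 0.198 m), for 1.7 s.
2. then they dwell just above the middle of the blue bin (horizontal distance between the grasp point and bin_blue below 0.03 m and z of the grasp point in the frame of bin_blue between 0.08 and 0.14 m), for 1.7 s.
3. then the green button is pressed down (value of joint confirm above 0.0045 m), for 0.05 s.
At the end, for the whole second after the job is handed in: Both buttons are up (within 1.5 mm), every tool holder stands upright at rest within 8 mm of where it started, and the bottle, wrench and ring are within 15 mm of where they were (distance of each of holder_yellow, holder_red, holder_blue, holder_green from where it was at the start of the episode below 0.008 m and angle between each of holder_yellow, holder_red, holder_blue, holder_green's own z axis and vertical below 0.1 rad and linear speed of each of holder_yellow, holder_red, holder_blue, holder_green below 0.02 m/s and distance of each of oil_bottle, wrench, ring_gauge from where it was at the start of the episode below 0.015 m and value of joint each of confirm, cancel below 0.0015 m); the robot touches nothing.
It fails at once if a tool holder or a bin is touched (over 0.5 N) (contact force between any of the fingers, the arm and holder_yellow above 0.5 N or contact force between any of the fingers, the arm and holder_red above 0.5 N or contact force between any of the fingers, the arm and holder_blue above 0.5 N or contact force between any of the fingers, the arm and holder_green above 0.5 N or contact force between any of the fingers, the arm and bin_blue above 0.5 N or contact force between any of the fingers, the arm and bin_yellow above 0.5 N or contact force between any of the fingers, the arm and bin_red above 0.5 N).
It fails at once if a tool holder is shifted, lifted or tipped (more than 10 mm or 0.15 rad) (distance of any of holder_yellow, holder_red, holder_blue, holder_green from where it was at the start of the episode above 0.01 m or angle between any of holder_yellow, holder_red, holder_blue, holder_green's own z axis and vertical above 0.15 rad).
It fails at once if the bottle, wrench or ring is moved (more than 20 mm) or touched (distance of any of oil_bottle, wrench, ring_gauge from where it was at the start of the episode above 0.02 m or contact force between any of the fingers, the arm and oil_bottle above 0.5 N or contact force between any of the fingers, the arm and wrench above 0.5 N or contact force between any of the fingers, the arm and ring_gauge above 0.5 N).
It fails at once if the fingertips come close over another tool holder or bin (grasp point within 25 mm sideways and less than 80 mm above its top) ((horizontal distance between the grasp point and holder_red below 0.025 m and z of the grasp point in the frame of holder_red below 0.21 m) or (horizontal distance between the grasp point and holder_blue below 0.025 m and z of the grasp point in the frame of holder_blue below 0.188 m) or (horizontal distance between the grasp point and holder_green below 0.025 m and z of the grasp point in the frame of holder_green below 0.204 m) or (horizontal distance between the grasp point and bin_yellow below 0.025 m and z of the grasp point in the frame of bin_yellow below 0.14 m) or (horizontal distance between the grasp point and bin_red below 0.025 m and z of the grasp point in the frame of bin_red below 0.14 m)).
It fails at once if the red button is pressed (value of joint cancel above 0.002 m).
It also fails if it takes over 62 s, if anything falls off the work surface, if the arm or the gripper's body presses on something with over 40 N, if the wrist force passes 120 N, or if a joint passes its speed limit or range.

## Working session

There is one attempt and no reset: what is moved stays moved. The work goes in short steps, Python scripts to look and compute and a shell command to move; the robot and the scene stay as the last step left them, time stands still between calls to the robot, and variables do not carry over. Pictures are saved under pics/ and viewed, at most 10 in all, crops included, and the job is handed in when it is done.

```bash
mkdir -p pics; python3 - <<'E'
from workcell import robot
import cv2
for n in ("scene","side"):
    cv2.imwrite(f"pics/{n}0.png",robot.camera(n)); i=robot.camera_info(n); print(n,i)
s=robot.read_state(); print(s["clock"],s["tool_pos"],s["ee_rot"],robot.grip_depth)
E
```

```text
scene {'intrinsics': array([[610.08557953,   0.        , 321.84501743],
       [  0.        , 610.08557953, 237.54090879],
       [  0.        ,   0.        ,   1.        ]]), 'origin': array([0.99449041, 0.6674659 , 0.92887406]), 'rotation': array([ 43.40088668,  -0.20262821, 146.08331485])}
side {'intrinsics': array([[498.72300285,   0.        , 323.36254659],
       [  0.        , 498.72300285, 239.55652541],
       [  0.        ,   0.        ,   1.        ]]), 'origin': array([ 0.07288005, -0.56047677,  0.66692651]), 'rotation': array([ 50.67053699,  -0.5200741 , -40.88957538])}
0.1 [0.23339216 0.57947393 0.23079372] [-1.79942939e+02  4.91573437e-03  1.58068011e+02] 0.0187
```

View pics/scene0.png

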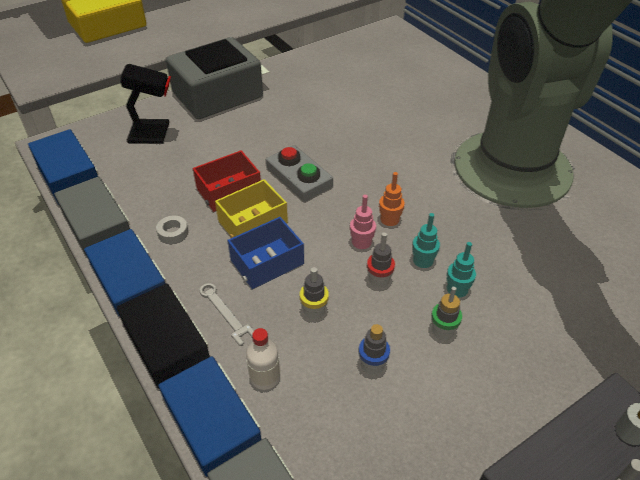

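View pics/side0.png

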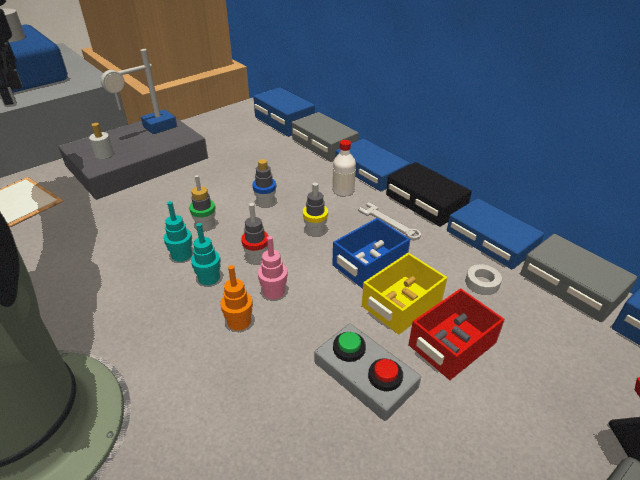

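The scene view shows the yellow-ring holder at about (315,295), tip (314,270). The blue bin's rim spans about (229–303, 221–268) and the green button is at (309,171). In the side view the holder is at (316,212), tip (316,186), the bin centre is around (371,247) and the green button is at (349,343).

```bash
cat > h.py <<'E'
import numpy as np,cv2
from scipy.spatial.transform import Rotation as R
from workcell import robot
def ray(n,uv):
    i=robot.camera_info(n);K=i["intrinsics"]
    d=np.linalg.inv(K)@[uv[0],uv[1],1]; d=np.array([d[0],-d[1],-d[2]])
    return np.array(i["origin"]),R.from_euler("xyz",i["rotation"],degrees=True).as_matrix()@d
def cast(n,uv,z):
    o,d=ray(n,uv); return (o+d*(z-o[2])/d[2]).round(4)
def blob(img,h0,h1,box,s=110,v=60):
    m=cv2.inRange(cv2.cvtColor(img,cv2.COLOR_BGR2HSV),(h0,s,v),(h1,255,255))
    k=np.zeros_like(m);x0,y0,x1,y1=box;k[y0:y1,x0:x1]=m[y0:y1,x0:x1]
    c=max(cv2.findContours(k,0,2)[0],key=cv2.contourArea);return c
E
python3 - <<'E'
from h import *
S=cv2.imread("pics/scene0.png");D=cv2.imread("pics/side0.png")
def mid(c):x,y,w,h=cv2.boundingRect(c);return (x+w/2,y+h/2)
for nm,h,bs,bd,z in [("yellow",(20,35),(295,275,335,315),(298,195,333,228),.045),("green btn",(45,80),(290,155,330,185),(330,325,370,360),.045),
  ("red",(0,8),(365,255,397,282),(238,228,272,252),.045),("hgreen",(45,80),(430,300,465,335),(185,195,220,225),.045),("hblue",(100,125),(355,335,395,368),(248,172,280,198),.045)]:
    for n,I,b in (("scene",S,bs),("side",D,bd)):
        h1=h;c=blob(I,*h1,b);m=mid(c);print(nm,n,m,cv2.contourArea(c),cast(n,m,z))
for n,tip in (("scene",(314,270)),("side",(316,185))): print("tip",n,cast(n,tip,.118))
for n,I,b in (("scene",S,(220,210,310,290)),("side",D,(325,212,415,290))):
    c=blob(I,100,125,b,90,30);print(n,cv2.contourArea(c))
    for p in cv2.approxPolyDP(cv2.convexHull(c),4,True)[:,0]: print(" ",p,"z.06",cast(n,p,.06)[:2],"z0",cast(n,p,0)[:2])
a=cv2.resize(S[205:290,215:315],None,fx=4,fy=4);b=cv2.resize(D[205:290,320:420],None,fx=4,fy=4)
cv2.imwrite("pics/bin.png",np.hstack([a,b]))
E
```

```text
yellow scene (314.5, 297.5) 253.0 [0.6206 0.0931 0.045 ]
yellow side (315.5, 214.5) 189.5 [0.6157 0.083  0.045 ]
green btn scene (309.0, 170.0) 113.0 [ 0.4338 -0.2121  0.045 ]
green btn side (349.5, 342.5) 369.5 [ 0.4382 -0.21    0.045 ]
red scene (381.0, 266.0) 219.0 [0.4732 0.1004 0.045 ]
red side (255.0, 241.0) 200.5 [0.469  0.0928 0.045 ]
hgreen scene (447.0, 316.0) 154.5 [0.4475 0.2587 0.045 ]
hgreen side (202.0, 208.5) 169.0 [0.4456 0.2547 0.045 ]
hblue scene (374.5, 352.0) 195.5 [0.6002 0.2466 0.045 ]
hblue side (264.5, 186.5) 140.5 [0.5963 0.2384 0.045 ]
tip scene [0.619  0.0897 0.118 ]
tip side [0.6169 0.0827 0.118 ]
scene 3348.0
  [280 217] z.06 [ 0.572  -0.1072] z0 [ 0.5428 -0.1607]
  [303 243] z.06 [ 0.5721 -0.0209] z0 [ 0.5429 -0.0684]
  [303 263] z.06 [0.5999 0.0224] z0 [ 0.5726 -0.0221]
  [252 288] z.06 [0.7094 0.0216] z0 [ 0.6897 -0.023 ]
  [231 260] z.06 [ 0.7091 -0.0596] z0 [ 0.6894 -0.1098]
  [228 240] z.06 [ 0.6894 -0.1089] z0 [ 0.6684 -0.1625]
side 3091.5
  [378 218] z.06 [ 0.6918 -0.0236] z0 [0.753  0.0295]
  [409 238] z.06 [ 0.6914 -0.1074] z0 [ 0.7525 -0.0626]
  [408 248] z.06 [ 0.6673 -0.1262] z0 [ 0.7261 -0.0833]
  [361 287] z.06 [ 0.527  -0.1434] z0 [ 0.5719 -0.1022]
  [333 265] z.06 [ 0.5277 -0.0702] z0 [ 0.5727 -0.0218]
  [333 241] z.06 [ 0.5732 -0.0193] z0 [0.6226 0.0342]
```

View pics/bin.png

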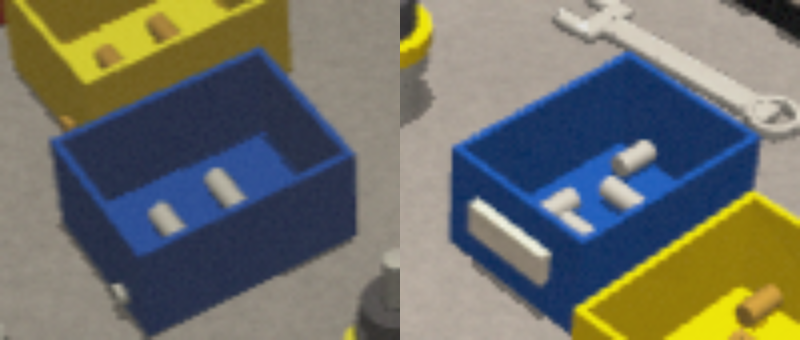

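The crop shows clear rim corners on the blue bin. It is square to the world axes with its centre at about (0.631, −0.064). The yellow holder is at (0.618, 0.087) and the green button at (0.436, −0.211). I'll travel high with the fingers shut.

```bash
python3 -m creep '0 0 0 -20 -12 0 255; 0 0 0 -50 -29 0 255; 0 0 0 -85 -49 0 255; 0 0 0 -120 -69 0 255; 0 0 0 -155 -90 0 255; 0 0 0 -190 -110 0 255; 0 0 0 -225 -130 0 255; 0 0 0 -260 -150 0 255; 0 0 0 -290 -168 0 255; 0 0 0 -310 -179 0 255'
python3 -m creep '0 0 0 -20 -12 0 255; 0 0 0 -50 -29 0 255; 0 0 0 -85 -49 0 255; 0 0 0 -120 -69 0 255; 0 0 0 -155 -90 0 255; 0 0 0 -185 -107 0 255; 0 0 0 -210 -122 0 255; 0 0 0 -225 -130 0 255; 0 0 0 -231 -134 0 255; 0 0 0 -231 -134 0 255'
python3 - <<'E'
from h import *
i=robot.camera_info("wrist");s=robot.read_state();print(s["clock"],s["tool_pos"],s["ee_rot"],i)
cv2.imwrite("pics/w1.png",robot.camera("wrist"));cv2.imwrite("pics/s1.png",robot.camera("scene"))
E
```

```text
clock: 1.1
tool_pos: [0.4555, 0.2953, 0.2312]
ee_rot: [-180.0, 0.0, 157.9]
wrist_force: [-0.7, 0.0, 0.4]
grip_width: 0.005
grip_force: 0.0
clock: 2.1
tool_pos: [0.6182, 0.0874, 0.231]
ee_rot: [-180.0, -0.0, 158.0]
wrist_force: [-0.5, -0.8, -0.4]
grip_width: 0.003
grip_force: 0.0
2.1 [0.61824076 0.08741269 0.23101385] [-1.79990486e+02 -2.86268679e-02  1.58044814e+02] {'intrinsics': array([[344.59072518,   0.        , 314.34887384],
       [  0.        , 344.59072518, 240.41177344],
       [  0.        ,   0.        ,   1.        ]]), 'origin': array([0.54861551, 0.11628678, 0.37402517]), 'rotation': array([-1.69915135e+01,  3.36324188e-02,  6.80830845e+01])}
```

View pics/w1.png

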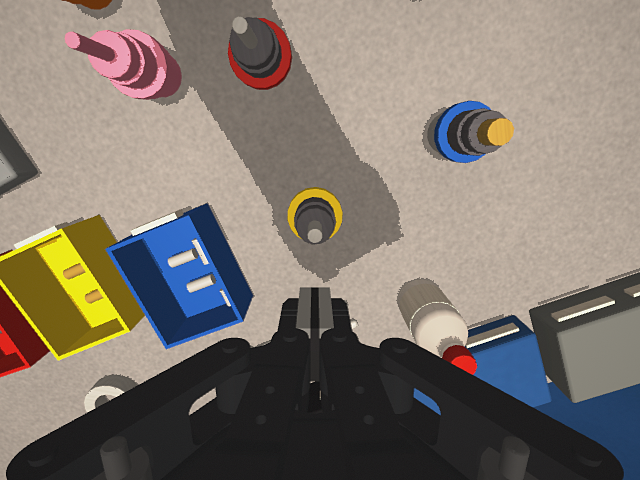

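The wrist view shows the yellow holder's tip at (314,236) and the blue bin's rim corners at about (109,246), (207,205), (253,296) and (167,348). I'll refine the positions from these.

```bash
python3 - <<'E'
from h import *
print("tip",cast("wrist",(314.5,236),.118))
I=cv2.imread("pics/w1.png")
print("ring",cast("wrist",(lambda r:(r[0]+r[2]/2,r[1]+r[3]/2))(cv2.boundingRect(blob(I,20,35,(280,180,350,245)))),.046))
p=[cast("wrist",q,.06) for q in((109,246),(207,205),(253,296),(167,348))]
print("bin",p,np.mean(p,0))
E
```

```text
tip [0.6174 0.0898 0.118 ]
ring [0.6159 0.0909 0.046 ]
bin [array([ 0.5692, -0.103 ,  0.06  ]), array([0.5685, 0.0023, 0.06  ]), array([0.6684, 0.003 , 0.06  ]), array([ 0.6895, -0.1065,  0.06  ])] [ 0.6239  -0.05105  0.06   ]
```

```bash
python3 -m creep '0 0 0 0 0 15 255; 0 0 0 0 0 35 255; 0 0 0 0 0 55 255; 0 0 0 0 0 70 255; 0 0 0 0 0 78 255; 0 0 0 0 0 82 255; 0 0 0 0 0 82 255; 0 0 0 0 0 82 255; 0 0 0 0 0 82 255; 0 0 0 0 0 82 255'
python3 -m creep '0 0 0 0 0 0 255; 0 0 0 0 0 0 255; 0 0 0 0 0 0 255; 0 0 0 0 0 0 255; 0 0 0 0 0 0 255; 0 0 0 0 0 0 255; 0 0 0 0 0 0 255; 0 0 0 0 0 0 255; 0 0 0 0 0 0 255; 0 0 0 0 0 0 255'
python3 - <<'E'
from h import *
a=robot.camera("scene")[200:360,220:430];b=robot.camera("side")[110:270,220:430]
cv2.imwrite("pics/y.png",cv2.resize(np.hstack([a,b]),None,fx=1.9,fy=1.9))
E
```

```text
clock: 3.2
tool_pos: [0.6186, 0.0873, 0.1498]
ee_rot: [180.0, 0.0, 158.1]
wrist_force: [0.2, 0.3, 0.1]
grip_width: -0.005
grip_force: 0.0
clock: 4.2
tool_pos: [0.6184, 0.0873, 0.1493]
ee_rot: [-180.0, 0.0, 158.1]
wrist_force: [-0.4, 0.5, 0.6]
grip_width: 0.003
grip_force: 0.0
```

View pics/y.png

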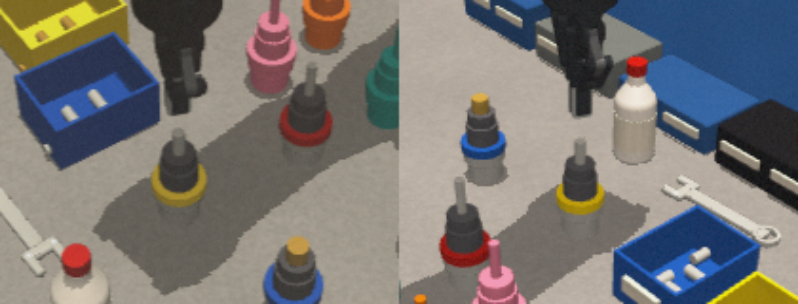

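Both crops show the fingertips directly over the yellow holder's tip with a gap of about 3 cm. I'll finish the dwell, rise and cross to the blue bin.

```bash
python3 -m creep '0 0 0 0 0 0 255; 0 0 0 0 0 0 255; 0 0 0 0 0 0 255; 0 0 0 0 0 0 255; 0 0 0 0 0 0 255; 0 0 0 0 0 0 255; 0 0 0 0 0 0 255; 0 0 0 0 0 0 255; 0 0 0 0 0 0 255; 0 0 0 0 0 0 255'
python3 -m creep '0 0 0 0 0 -15 255; 0 0 0 0 0 -40 255; 0 0 0 0 0 -65 255; 0 0 0 0 0 -80 255; 0 0 0 -8 -16 -80 255; 0 0 0 -22 -44 -80 255; 0 0 0 -38 -76 -80 255; 0 0 0 -54 -108 -80 255; 0 0 0 -64 -128 -80 255; 0 0 0 -68 -136 -80 255'
python3 -m creep '0 0 0 0 0 15 255; 0 0 0 0 0 40 255; 0 0 0 0 0 65 255; 0 0 0 0 0 90 255; 0 0 0 0 0 115 255; 0 0 0 0 0 130 255; 0 0 0 0 0 138 255; 0 0 0 0 0 138 255; 0 0 0 0 0 138 255; 0 0 0 0 0 138 255'
python3 - <<'E'
from h import *
a=robot.camera("scene")[150:310,180:390];b=robot.camera("side")[130:290,270:480]
cv2.imwrite("pics/b.png",cv2.resize(np.hstack([a,b]),None,fx=1.9,fy=1.9))
E
```

```text
clock: 5.3
tool_pos: [0.6184, 0.0873, 0.1493]
ee_rot: [-180.0, -0.0, 158.1]
wrist_force: [-0.1, 0.2, -0.5]
grip_width: -0.001
grip_force: 0.0
clock: 6.3
tool_pos: [0.6303, -0.0679, 0.2296]
ee_rot: [-179.9, 0.0, 157.9]
wrist_force: [0.6, -0.3, -0.1]
grip_width: -0.002
grip_force: 0.0
clock: 7.3
tool_pos: [0.6312, -0.0643, 0.0924]
ee_rot: [180.0, 0.1, 158.1]
wrist_force: [0.1, 0.3, 0.1]
grip_width: 0.001
grip_force: 0.0
```

View pics/b.png

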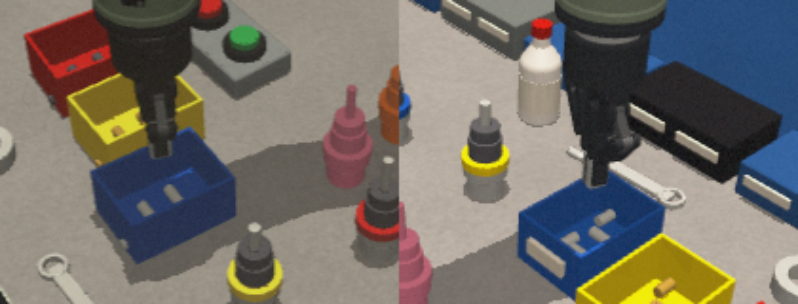

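The crops show the fingertips over the middle of the blue bin, just above its rim. I'll dwell there, then rise and go over the green button.

```bash
python3 -m creep '0 0 0 0 0 0 255; 0 0 0 0 0 0 255; 0 0 0 0 0 0 255; 0 0 0 0 0 0 255; 0 0 0 0 0 0 255; 0 0 0 0 0 0 255; 0 0 0 0 0 0 255; 0 0 0 0 0 0 255; 0 0 0 0 0 0 255; 0 0 0 0 0 0 255'
python3 -m creep '0 0 0 0 0 0 255; 0 0 0 0 0 0 255; 0 0 0 0 0 0 255; 0 0 0 0 0 0 255; 0 0 0 0 0 0 255; 0 0 0 0 0 0 255; 0 0 0 0 0 0 255; 0 0 0 0 0 0 255; 0 0 0 0 0 0 255; 0 0 0 0 0 0 255'
python3 -m creep '0 0 0 0 0 -15 255; 0 0 0 0 0 -40 255; 0 0 0 0 0 -65 255; 0 0 0 0 0 -90 255; 0 0 0 0 0 -115 255; 0 0 0 0 0 -130 255; 0 0 0 0 0 -140 255; 0 0 0 0 0 -140 255; 0 0 0 5 -8 -140 255; 0 0 0 15 -25 -140 255'
python3 -m creep '0 0 0 15 -25 0 255; 0 0 0 30 -50 0 255; 0 0 0 48 -80 0 255; 0 0 0 66 -110 0 255; 0 0 0 84 -140 0 255; 0 0 0 98 -162 0 255; 0 0 0 107 -177 0 255; 0 0 0 111 -184 0 255; 0 0 0 111 -184 0 255; 0 0 0 111 -184 0 255'
python3 - <<'E'
from h import *
i=robot.camera_info("wrist");I=robot.camera("wrist");D=robot.camera("scene");cv2.imwrite("pics/g.png",np.hstack([cv2.resize(I,(400,300)),cv2.resize(D[100:340,180:500],(400,300))]))
c=blob(I,45,85,(150,80,500,330));x,y,w,h=cv2.boundingRect(c);print(x,y,w,h,cv2.contourArea(c))
m=(x+w/2,y+h/2)
for z in (.04,.045,.05):print(cast("wrist",m,z))
E
```

```text
clock: 8.4
tool_pos: [0.6306, -0.0642, 0.0913]
ee_rot: [-180.0, -0.0, 158.1]
wrist_force: [-1.0, 0.6, -0.5]
grip_width: -0.002
grip_force: 0.0
clock: 9.4
tool_pos: [0.6307, -0.0642, 0.0913]
ee_rot: [-180.0, 0.0, 158.1]
wrist_force: [-0.4, -0.3, 0.3]
grip_width: 0.002
grip_force: 0.0
clock: 10.4
tool_pos: [0.6067, -0.0813, 0.2301]
ee_rot: [-180.0, -0.1, 158.2]
wrist_force: [0.0, -0.7, -0.6]
grip_width: 0.001
grip_force: 0.0
clock: 11.4
tool_pos: [0.4365, -0.2104, 0.2312]
ee_rot: [180.0, 0.0, 158.1]
wrist_force: [1.1, 0.7, -0.7]
grip_width: 0.001
grip_force: 0.0
295 197 37 38 1039.0
[ 0.4378 -0.211   0.04  ]
[ 0.4367 -0.2106  0.045 ]
[ 0.4357 -0.2101  0.05  ]
```

View pics/g.png

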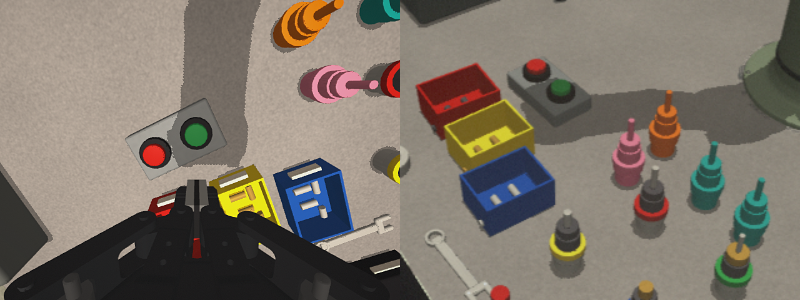

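The wrist view shows the green button centred under the fingertips; it measures at (0.437, −0.211). I'll descend, then press in small steps.

```bash
python3 -m creep '0 0 0 0 0 20 255; 0 0 0 0 0 45 255; 0 0 0 0 0 70 255; 0 0 0 0 0 95 255; 0 0 0 0 0 120 255; 0 0 0 0 0 140 255; 0 0 0 0 0 155 255; 0 0 0 0 0 165 255; 0 0 0 0 0 170 255; 0 0 0 0 0 170 255'
python3 -m creep '0 0 0 0 0 3 255; 0 0 0 0 0 6 255; 0 0 0 0 0 9 255; 0 0 0 0 0 11 255; 0 0 0 0 0 11 255; 0 0 0 0 0 11 255'
```

```text
clock: 12.5
tool_pos: [0.4358, -0.2108, 0.061]
ee_rot: [180.0, -0.0, 158.1]
wrist_force: [-0.2, -0.2, 0.8]
grip_width: 0.003
grip_force: 0.0
clock: 13.1
tool_pos: [0.436, -0.2112, 0.0505]
ee_rot: [180.0, 0.0, 158.1]
wrist_force: [2.3, -0.4, 3.4]
grip_width: 0.005
grip_force: 1.7
```

```bash
python3 -m creep '0 0 0 0 0 1 255; 0 0 0 0 0 2 255; 0 0 0 0 0 2 255; 0 0 0 0 0 2 255'
python3 -m creep '0 0 0 0 0 1 255; 0 0 0 0 0 2 255; 0 0 0 0 0 2 255; 0 0 0 0 0 2 255'
```

```text
clock: 13.5
tool_pos: [0.436, -0.2111, 0.0484]
ee_rot: [180.0, 0.0, 158.1]
wrist_force: [3.1, -0.8, 5.1]
grip_width: -0.003
grip_force: 2.3
clock: 13.9
tool_pos: [0.4361, -0.2112, 0.0475]
ee_rot: [180.0, 0.1, 158.1]
wrist_force: [-3.5, 2.8, 38.2]
grip_width: 0.0
grip_force: 18.9
```

The force jumped to 38 N, so the button is on its stop and fully down. Retreating now.

```bash
python3 -m creep '0 0 0 0 0 -3 255; 0 0 0 0 0 -8 255; 0 0 0 0 0 -20 255; 0 0 0 0 0 -45 255; 0 0 0 0 0 -75 255; 0 0 0 0 0 -105 255; 0 0 0 0 0 -135 255; 0 0 0 0 0 -155 255; 0 0 0 0 0 -165 255; 0 0 0 0 0 -170 255'
python3 -m creep '0 0 0 0 0 0 255; 0 0 0 0 0 0 255; 0 0 0 0 0 0 255; 0 0 0 0 0 0 255; 0 0 0 0 0 0 255'
python3 - <<'E'
from h import *
S=robot.camera("scene");cv2.imwrite("pics/end.png",S)
A=cv2.imread("pics/scene0.png");d=cv2.absdiff(S,A)[200:400,200:500].max(2);cv2.imwrite("pics/e2.png",np.hstack([S[100:400,150:500],A[100:400,150:500]]))
E
```

```text
clock: 14.9
tool_pos: [0.4355, -0.211, 0.217]
ee_rot: [180.0, 0.0, 158.1]
wrist_force: [0.9, -0.4, -1.3]
grip_width: 0.005
grip_force: 0.0
clock: 15.4
tool_pos: [0.4356, -0.211, 0.2159]
ee_rot: [-180.0, -0.0, 158.1]
wrist_force: [-0.1, 0.3, 0.7]
grip_width: -0.001
grip_force: 0.0
```

View pics/e2.png

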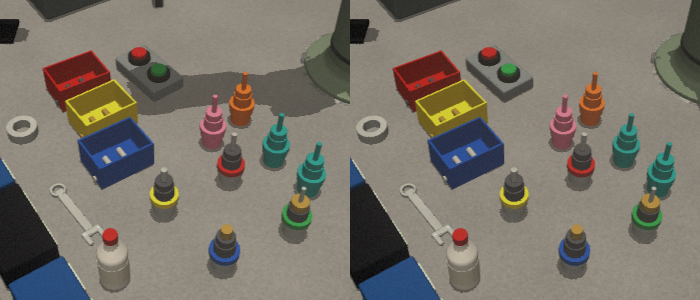

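The before and after views match: nothing has moved, and the gripper is clear.

```bash
python3 -c "
from workcell import robot
print(robot.finish_job())"
```

```text
the job is handed in; nothing more can be done
None
```

I pointed at the yellow-ring holder and then the blue bin for over two seconds each, pressed the green button to its stop, moved clear with nothing visibly shifted, and handed the job in at about 15.5 s; no verdict came back.

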